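# Press a freshly glued game box into its mending jig

## Robot

A 6-joint arm with a two-finger parallel gripper is mounted at the origin on a cart in front of the work surface, level with it; the furniture and walls round the work are solid. World frame = base frame: x ahead of the robot, y to its left, z up, the work surface at z = 0. Lengths are in mm, angles in rad, forces in N, time in s.
With the tool pointing down it reaches from about 300 to 825 mm from the base axis. Payload 5.4 kg.
Tool frame: the origin (TCP) lies between the finger pads; the fingertips stand 19 mm ahead of it and the grasp point (between the pads) is the TCP; z points along the fingers, y is the line along which they close (so a half turn about z gives the same grasp; the last joint's range is limited). The gripper opens to 92 mm and grips with 3 to 60 N. Pads are 20 mm wide; open, the fingers measure 128 mm over their backs; the gripper's body (75 mm by 189 mm) begins 69 mm behind the grasp point.
Start: joints at [-1.348, 0.158, 1.597, -0, 1.386, -0.21], TCP at [241.138, -521.976, 233.601] pointing down, gripper open.
Joint ranges: [-2.91, 2.91], [-0.94, 2.29], [0.18, 2.7], [-1.29, 4.43], [0.17, 2.64], [-3, 3]. Speed limits (rad/s): [2.57, 2.57, 3.14, 3.14, 3.14, 3.14].

## Interface

Orientations are given as a 3x3 rotation matrix whose columns are the frame's x, y, z axes.
In Python, from workcell import * gives the robot as it stands. The module is installed in compiled form; this text tells all that it offers. Calls block until the motion is done:
- goto(position, orientation): joint-space move of the TCP to a pose.
- move_l(position, orientation=None, feed=150, force_limit=None): straight line of the TCP; orientation=None keeps the orientation; feed is the mean speed in mm/s. With force_limit (N) it stops when the force on the tool has changed by that much, and returns True; else False.
- set_joints(angles): joint-space move.
- command_gripper(opening, squeeze=None): finger opening in mm; squeeze is the grip in N (None keeps the last); returns when the fingers have stopped.
- dwell(seconds).
- inverse_kinematics(position, orientation): joint angles nearest the present ones, or None.
- capture(name): name is "scene" or "top" or "wrist"; returns the picture (384x512x3 uint8, red, green, blue); there is no depth.
- get_calibration(name): a dict with "vfov" (degrees; the focal length in pixels is half the picture's height over the tangent of half this angle, whatever the lens; pixels are square), "cx", "cy" (the principal point, pixels), "dist" ([k1, k2, p1, p2, k3] as OpenCV has them; the pictures are not rectified), "R" (3x3) and "t" (3): a world point X has camera coordinates R X + t. Camera axes: x right, y down, z forward; pixel columns grow to the right and rows downward; lengths in mm; the calibration is good to about 2 mm. A picture is of the moment at which its call begins: read the wrist's pose just before it. get_calibration takes no time and is no camera call; for the wrist camera it gives the pose at the moment of the call.
A pose or a line that the arm cannot do raises MotionError and nothing moves.
- finish_job(): hands the job in; it is judged then, once.
Readings, each from a call of its own:
- read_time_s(): time.
- read_joint_positions(): joint angles.
- read_dq(): joint speeds.
- read_tau(): joint torques, N m.
- read_tool_pos(): TCP position.
- read_orientation(): TCP orientation.
- read_wrist_force(): force on the tool from outside, world axes, zero at the start.
- read_moment(): the same for the moment, N m.
- read_grip_width(): finger opening in mm.
- read_grip_force(): force on a finger pad.
Only numpy, scipy, OpenCV 4.12 (cv2) and the standard library are available. Lean on these libraries where they do the work, as an engineer would, in place of code of your own. Each camera call takes 0.05 s, during which the arm holds its last target. There are 200 camera calls.

## Task

The small blue game box has been re-glued and must be pressed in the wooden mending jig: first draw the red-knobbed pin up out of the hole in the jig's base board, stand it upright in the slot of the block at the jig's right and let go of it. Then stand the box on the board, a long side flat against the fence and one end up against the end stop, and with one diagonal push press it against the fence and down onto the board together, firmly but without crushing it (about 15 N each way). Finish while still pressing it there, without letting go, and leave the tin, sand timer and paint pot alone.

Things in the scene. Friction and masses are not known exactly. Their poses are not given: they have to be found in the camera images.
- jig: wooden mending jig, fixed. Origin: on the worktop under the centre of its base board; x across the board to the fence, y along the fence to the end stop, z up. Pin block at its right: x -40 to -4, y -112 to -80 mm, top z = 40; upright slot in it, 18 mm wide (x -31 to -13), open at the top and at the y = -112 side, closed end at y = -86
- jig_base: plywood base board of the jig, 120 mm (x) x 160 mm (y), its top at z = 22 mm; origin and axes as jig. The pin's hole is at x = 14, y = 0 mm: 14 mm wide, 16 mm deep
- jig_fence: dark wooden fence across the far edge of the jig: x 42 to 60, y -80 to 80, top at z = 50 mm (28 mm above the board); origin and axes as jig
- jig_stop: dark wooden end stop at the left end of the jig: y 62 to 80, x -2 to 42, top at z = 50 mm (28 mm above the board); origin and axes as jig
- stop_pin: loose upright steel pin, 12 mm thick, with a round red knob of 20 mm diameter on top (47 to 75 mm above the foot; grip the knob); 75 mm long in all, 60 g. Origin: centre of its foot; z up along the pin. It starts in the jig's hole, standing on the floor of the hole.
- game_box: loose small blue game box, rigid, 110 mm long x 38 mm thick x 68 mm high, about 0.2 kg, standing on the worktop. Origin: centre of its underside. The x and y axes of this entry are turned 12 degrees from the box's faces: use box_foot for its direction. Friction on the jig is about 0.6, so a box pressed on the board can stick before it reaches the fence.
- box_foot (a point): centre of the underside of the game box, axes square to its faces: x across its 38 mm thickness (grip it so, from above, near the top: the fence is 28 mm high, the box 68 mm), y along its 110 mm length, z up
- dice_tin: loose round printed tin, 68 mm diameter, 46 mm high, bystander; origin at the centre of its underside
- sand_timer: loose wooden sand timer, 36 mm diameter, 85 mm high, bystander; origin at the centre of its underside
- paint_pot: loose small paint pot with a blue band, 30 mm diameter, 46 mm high, bystander; origin at the centre of its underside
- slot_floor (a point): on the floor of the slot in the pin block, where the foot of the parked pin belongs (x = -22, y = -97, z = 12 mm in the jig's frame); axes as jig
There are look-alikes about, which are no part of the job. What is meant by the stop_pin is not green, and is the smaller of those in its own colour.

How it is judged (in metres and radians):
On the way, in this order (a step that is already met when the one before it is completed fails the run):
1. the pin is drawn up clear of the base board (z of stop_pin in the frame of jig above 0.03 m), for 0.1 s.
2. the pin stands in the slot of the pin block, let go of (x of stop_pin in the frame of jig between -0.028 and -0.016 m and y of stop_pin in the frame of jig between -0.109 and -0.087 m and z of stop_pin in the frame of jig between 0.008 and 0.017 m and angle between stop_pin's own z axis and vertical below 0.2 rad and contact force between stop_pin and the fingers below 0.3 N), for 0.2 s.
At the end, for the whole second after the job is handed in: Still pressing at the end: box upright, flat on the fence (0.07 rad, 3.5 mm), end within 4.5 mm of the end stop, pushed with 2-40 N on the fence and 3.5-40 N on the board, at rest; pin on the slot floor, within 0.2 rad of upright, untouched by the fingers (all of step 2 and x of box_foot in the frame of jig between 0.0195 and 0.0265 m and y of box_foot in the frame of jig between 0.0025 and 0.0105 m and z of box_foot in the frame of jig between 0.018 and 0.0255 m and angle between box_foot's own z axis and vertical below 0.07 rad and angle between the x axis of box_foot and the x axis of jig, either way round below 0.07 rad and contact force between game_box and jig_fence between 2 and 40 N and contact force between game_box and jig_base between 3.5 and 40 N and linear speed of game_box below 0.02 m/s); the arm keeps its last pose, push and grip.
It fails at once if the tin is pushed more than 3 cm from its place or tipped (distance of dice_tin from where it was at the start of the episode above 0.03 m or angle between dice_tin's own z axis and vertical above 0.5 rad).
It fails at once if the sand timer is pushed more than 3 cm from its place or tipped (distance of sand_timer from where it was at the start of the episode above 0.03 m or angle between sand_timer's own z axis and vertical above 0.5 rad).
It fails at once if the paint pot is pushed more than 3 cm from its place or tipped (distance of paint_pot from where it was at the start of the episode above 0.03 m or angle between paint_pot's own z axis and vertical above 0.5 rad).
It also fails if it takes over 58 s, if anything falls off the work surface, if the arm or the gripper's body presses on something with over 40 N, if the wrist force passes 120 N, or if a joint passes its speed limit or range.

## Working session

There is one attempt and no reset: what is moved stays moved. The work goes in short steps, each a Python script; the robot and the scene stay as the last script left them, time stands still between calls to the robot, and variables do not carry over. Pictures are saved under pics/ and viewed, at most 10 in all, crops included, and the job is handed in when it is done.

```bash
mkdir -p pics
python3 - <<'E'
from workcell import *
import cv2
for n in ("scene","top"):
    cv2.imwrite(f"pics/{n}0.png",cv2.resize(capture(n),(800,600),interpolation=cv2.INTER_CUBIC)[:,:,::-1])
    c=get_calibration(n);print(n,c)
print(read_time_s())
E
```

```text
scene {'vfov': 42.088779963231524, 'cx': 254.42429453955125, 'cy': 187.0017389231259, 'dist': array([-0.12559699,  0.        ,  0.        ,  0.        ,  0.        ]), 'R': array([[-0.80969367, -0.5867791 ,  0.0092975 ],
       [-0.3491705 ,  0.46896421, -0.811266  ],
       [ 0.47167374, -0.66012336, -0.58460331]]), 't': array([452.93293974, 245.84860513, 662.77506893])}
top {'vfov': 43.40900478049232, 'cx': 248.0194422733144, 'cy': 188.38506519843372, 'dist': array([-0.03814843,  0.        ,  0.        ,  0.        ,  0.        ]), 'R': array([[ 0.00872875, -0.99994924,  0.00503184],
       [-0.99008528, -0.00934793, -0.14015615],
       [ 0.14019607, -0.00375856, -0.99011663]]), 't': array([ -19.78316717,  564.68187531, 1019.24458089])}
0.1
```

View pics/scene0.png

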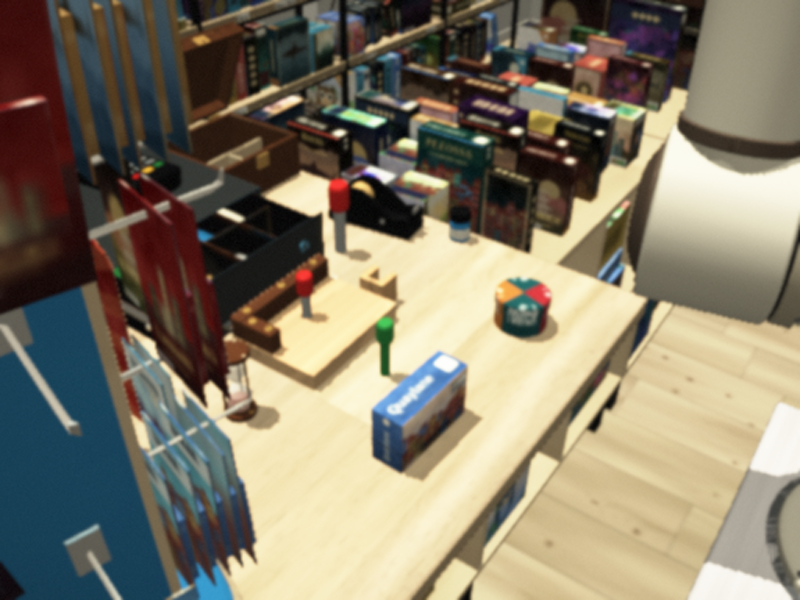

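View pics/top0.png

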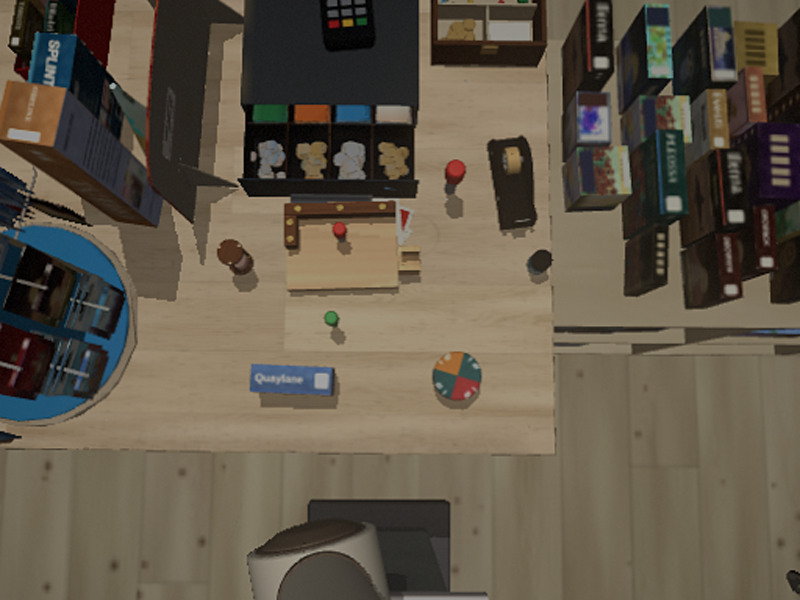

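The scene shows the small red pin in the jig (scene 305,280; top 339,229). The larger red pin (top 455,170) and the green one (331,318) are the look-alikes. The blue box is at top (250–335, 365–395). I'll back-project these roughly, then take wrist views.

```bash
cat > h.py <<'E'
from workcell import *
import numpy as np, cv2
from scipy.optimize import least_squares
def K(c):
    f=192/np.tan(np.radians(c["vfov"])/2); return np.array([[f,0,c["cx"]],[0,f,c["cy"]],[0,0,1]])
def back(c,px,z):
    "pixels (512x384) -> world points on plane z"
    u=cv2.undistortPoints(np.array(px,float).reshape(-1,1,2),K(c),c["dist"])[:,0]
    d=np.c_[u,np.ones(len(u))]@c["R"]; o=-c["R"].T@c["t"]
    return o+d*((np.broadcast_to(z,len(u))-o[2])/d[:,2])[:,None]
def proj(c,X):
    return cv2.projectPoints(np.array(X,float).reshape(-1,1,3),cv2.Rodrigues(c["R"])[0],c["t"],K(c),c["dist"])[0][:,0]
def down(a):
    "tool down, tool y (closing) axis at world angle a"
    y=np.array([np.cos(a),np.sin(a),0]); z=np.array([0,0,-1.]); return np.c_[np.cross(y,z),y,z]
def clock(): print("t",round(read_time_s(),2))
E
python3 - <<'E'
from h import *
np.set_printoptions(precision=1,suppress=True)
s=1.5625;c=get_calibration("top")
px=np.array([(287,289),(398,288),(285,203),(395,203),(339,226),(250,367),(335,368),(333,395),(250,391),(457,376),(231,250),(541,258),(409,261)])/s
z=[22,22,50,50,81,68,68,68,68,46,85,46,40]
print(back(c,px,z))
c=get_calibration("wrist");print(c)
print(-c["R"].T@c["t"]-read_tool_pos(), read_orientation())
E
```

```text
[[ 573.7  129.1   22. ]
 [ 576.7  -29.6   22. ]
 [ 692.7  131.8   50. ]
 [ 694.2  -24.1   50. ]
 [ 652.8   52.7   81. ]
 [ 460.1  170.2   68. ]
 [ 459.8   55.4   68. ]
 [ 423.7   57.5   68. ]
 [ 427.9  169.2   68. ]
 [ 451.3 -111.3   46. ]
 [ 617.2  198.4   85. ]
 [ 617.8 -230.6   46. ]
 [ 612.7  -44.6   40. ]]
{'vfov': 62.97664502939903, 'cx': 254.20999846913458, 'cy': 185.46099290321015, 'dist': array([-0.1,  0. ,  0. ,  0. ,  0. ]), 'R': array([[ 0.4, -0.9, -0. ],
       [-0.9, -0.4,  0.3],
       [-0.2, -0.1, -1. ]]), 't': array([-573. ,  -28.1,  389.3])}
[ 65.   30.9 149.9] [[ 0.9  0.4 -0. ]
 [ 0.4 -0.9  0. ]
 [ 0.  -0.  -1. ]]
```

Run:
```python
from h import *
import pickle
cs={}
for n,p in (("box",(420,110,240)),("jig",(570,50,240))):
    goto(p,down(-np.pi/2)); dwell(.2)
    c=cs[n]=get_calibration("wrist"); im=capture("wrist")
    cv2.imwrite(f"pics/raw_{n}.png",im[:,:,::-1])
    cv2.imwrite(f"pics/w_{n}.png",cv2.resize(im,(800,600),interpolation=cv2.INTER_CUBIC)[:,:,::-1])
pickle.dump(cs,open("cal.pkl","wb")); clock()
```

```text
t 3.63
```

View pics/w_box.png

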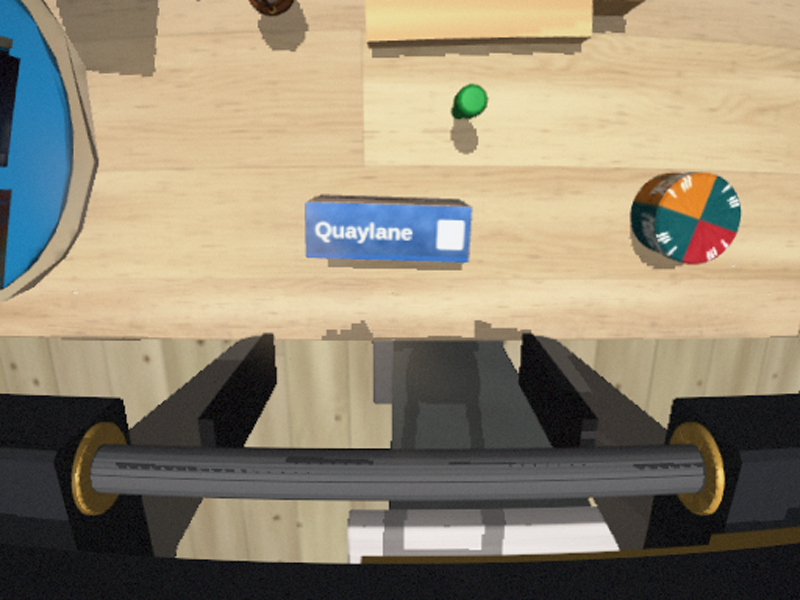

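View pics/w_jig.png

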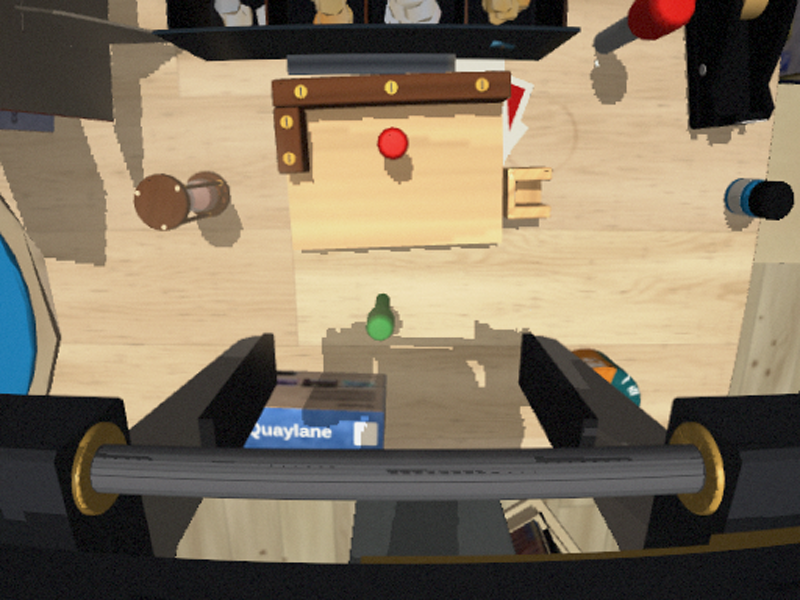

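The wrist views give the box top corners at (306,200), (472,206), (468,262) and (306,257). The jig fence, stop, board and block corners are all visible, with the knob at (393,143). Next I'll fit both poses.

```bash
cat > fit.py <<'E'
from h import *
import pickle
np.set_printoptions(precision=2,suppress=True)
cs=pickle.load(open("cal.pkl","rb")); s=1.5625
def fit(c,P,px,x0):
    P=np.array(P,float);px=np.array(px)/s-0.18
    W=lambda q:np.c_[q[0]+np.cos(q[2])*P[:,0]-np.sin(q[2])*P[:,1], q[1]+np.sin(q[2])*P[:,0]+np.cos(q[2])*P[:,1],P[:,2]]
    r=least_squares(lambda q:(proj(c,W(q))-px).ravel(),x0,x_scale=[1,1,.01],loss="soft_l1")
    print(r.x); print((proj(c,W(r.x))-px)); return r.x
jig=fit(cs["jig"],[(60,80,50),(60,-80,50),(42,-80,50),(-2,80,50),(-2,62,50),(-60,80,22),(-60,-80,22),(-4,-112,40),(-40,-112,40)],
 [(273,80),(509,72),(511,99),(279,173),(304,171),(293,250),(500,243),(551,167),(550,217)],(635,50,.015))
box=fit(cs["box"],[(19,55,68),(19,-55,68),(-19,-55,68),(-19,55,68)],[(306,200),(472,206),(468,262),(306,257)],(443,113,0))
k=back(cs["jig"],np.array([(393,143)])/s-.18,72)[0]; print("knob",k)
c,sn=np.cos(jig[2]),np.sin(jig[2]); Rj=np.array([[c,-sn],[sn,c]]); print("knob in jig",(k[:2]-jig[:2])@Rj)
print("timer top in jig", [(back(cs["jig"],[(np.array(p)/s)],z)[0][:2]-jig[:2])@Rj for p,z in (((162,202),85),)])
pickle.dump((jig,box),open("pose.pkl","wb"))
E
python3 fit.py
```

```text
[637.8   54.88   0.03]
[[-2.58 -0.86]
 [ 1.84 -1.3 ]
 [ 0.44 -0.44]
 [-1.63  0.46]
 [-0.94  1.  ]
 [-0.71  0.06]
 [ 0.8   0.14]
 [ 1.05  0.33]
 [ 0.54  0.99]]
[446.71 116.99  -0.04]
[[-0.89 -0.09]
 [ 0.69 -0.24]
 [ 0.69  0.39]
 [-0.54  0.06]]
knob [652.2  54.9  72. ]
knob in jig [14.39 -0.48]
timer top in jig [array([-15.58, 146.1 ])]
```

Run:
```python
from h import *
import pickle
cs=pickle.load(open("cal.pkl","rb"))
goto((640,-28,240),down(0)); dwell(.2)
cs["jig2"]=get_calibration("wrist"); im=capture("wrist")
cv2.imwrite("pics/raw_jig2.png",im[:,:,::-1])
cv2.imwrite("pics/w_jig2.png",cv2.resize(im,(800,600),interpolation=cv2.INTER_CUBIC)[:,:,::-1])
pickle.dump(cs,open("cal.pkl","wb")); clock()
for n in ("jig","jig2"):
    im=cv2.imread(f"pics/raw_{n}.png").astype(int); m=((im[:,:,2]>130)&(im[:,:,1]<60)&(im[:,:,0]<60)).astype(np.uint8)
    k,l,st,ce=cv2.connectedComponentsWithStats(m)
    for i in range(1,k):
        if st[i,4]>60: print(n,st[i],ce[i],back(cs[n],[ce[i]],72)[0])
```

```text
t 5.37
jig [417   0  28  16 364] [430.8021978   6.4478022] [ 736.18133098 -118.84996086   72.        ]
jig [324  54  11  26 130] [328.76153846  64.14615385] [678.51963878 -20.22483135  72.        ]
jig [242  82  19  19 155] [251.08387097  91.96774194] [651.60269595  55.15113932  72.        ]
jig2 [257  83  20  20 117] [265.69230769  92.52991453] [651.08622037  55.309177    72.        ]
jig2 [276 166  25   9 115] [290.74782609 169.04347826] [677.68980637 -21.30336702  72.        ]
jig2 [ 77 230  24  19 235] [ 89.11914894 238.01702128] [ 452.96784274 -100.45602039   72.        ]
jig2 [331 248  11  17  84] [334.85714286 256.9047619 ] [ 730.85284096 -122.25970961   72.        ]
```

View pics/w_jig2.png

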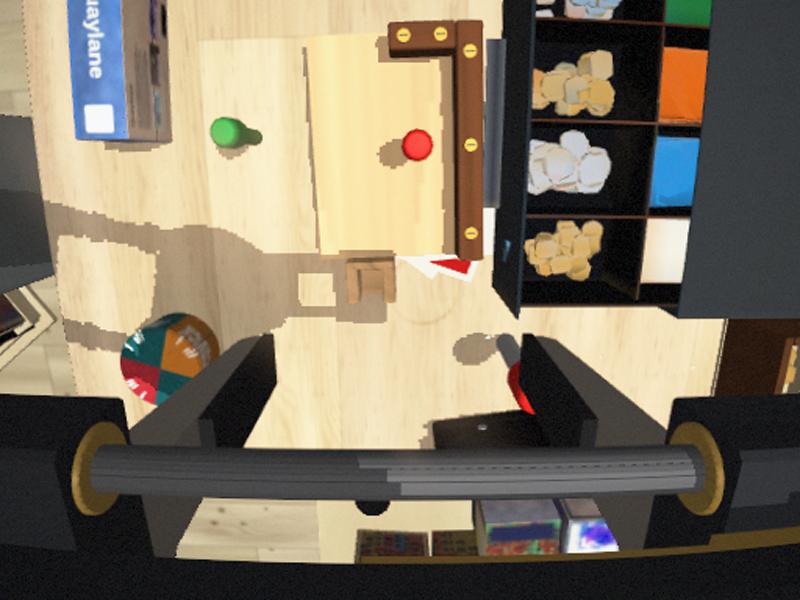

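Both views put the knob at (651.3, 55.2), within 0.5 mm of each other. I'll refit the jig with the second view, check the cabinet height behind it, and draw the pin.

```bash
cat > fit2.py <<'E'
from fit import *
P=[(60,80,50),(60,-80,50),(42,-80,50),(-2,80,50),(-2,62,50),(-60,-80,22),(-4,-112,40),(-40,-112,40)]
j2=fit(cs["jig2"],P,[(481,22),(483,259),(458,259),(389,23),(389,54),(319,254),(395,303),(347,303)],jig)
print("yaws",jig[2],j2[2],box[2])
def tri(a,b):
    A=[];y=[]
    for n,p in ((("jig"),a),("jig2",b)):
        c=cs[n];o=-c["R"].T@c["t"];d=back(c,[np.array(p)/s-.18],0)[0]-o;d/=np.linalg.norm(d)
        M=np.eye(3)-np.outer(d,d);A.append(M);y.append(M@o)
    return np.linalg.lstsq(np.vstack(A),np.hstack(y),rcond=None)[0]
print("drawer top corner",tri((579,28),(518,318)))
yaw=(jig[2]+j2[2])/2; k=np.array([651.35,55.2])
J=np.array([*(k-14*np.array([np.cos(yaw),np.sin(yaw)])),yaw]); print("J",J)
pickle.dump((J,box),open("pose.pkl","wb"))
E
python3 fit2.py | tail -14
cat >> h.py <<'E'
import pickle,os
if os.path.exists("pose.pkl"):
    J,B=pickle.load(open("pose.pkl","rb"))
    def jw(x,y,z): return np.array([J[0]+np.cos(J[2])*x-np.sin(J[2])*y,J[1]+np.sin(J[2])*x+np.cos(J[2])*y,z])
    def wj(p): d=np.array(p[:2])-J[:2]; return np.array([np.cos(J[2])*d[0]+np.sin(J[2])*d[1],-np.sin(J[2])*d[0]+np.cos(J[2])*d[1],p[2]])
    def fj(): return wj(np.append(J[:2],0)+read_wrist_force())  # wrist force in jig axes
np.set_printoptions(precision=2,suppress=True)
E
python3 - <<'E'
from h import *
R=down(-np.pi/2+J[2])
command_gripper(60,12)
goto(jw(14,0,150),R); move_l(jw(14,0,73),feed=120,force_limit=8)
print(read_tool_pos(),read_wrist_force())
command_gripper(5,12)
print("grip",read_grip_width(),read_grip_force(),read_wrist_force())
clock()
E
```

```text
knob in jig [14.39 -0.48]
timer top in jig [array([-15.58, 146.1 ])]
[638.08  54.73   0.03]
[[ 1.91 -2.56]
 [ 0.12  1.26]
 [-0.09  1.73]
 [-0.78 -1.69]
 [-0.17 -2.88]
 [ 0.79  2.91]
 [-0.31  0.05]
 [-0.48  0.97]]
yaws 0.03430534238770038 0.03136741778734316 -0.03529835241734707
drawer top corner [721.25 -57.15  76.73]
J [637.36  54.74   0.03]
[652.05  55.14  73.87] [ 0.51 -0.33  0.1 ]
grip 19.47501618383146 11.999998223036528 [-0.33  0.26  0.62]
t 8.96
```

Run:
```python
from h import *
z0=read_tool_pos()[2]
move_l(jw(14,0,135),feed=100); print("grip",read_grip_width()); dwell(.15)
move_l(jw(-21.5,-97,135),feed=150); dwell(.1)
hit=move_l(jw(-21.5,-97,z0+6-3),feed=45,force_limit=4)
p=read_tool_pos();print(hit,p,"in jig",wj(p),"foot z",p[2]-z0+6,read_wrist_force(),read_grip_width());clock()
```

```text
grip 19.081235942061245
True [618.95 -43.1   78.89] in jig [-21.61 -97.19  78.89] foot z 11.843853748198782 [-1.19 -0.08  3.98] 19.14485170493097
t 11.96
```

Foot z comes to 11.8 against the expected 12, so the pin is on the slot floor. I'll release it, retreat, and check by picture.

Run:
```python
from h import *
p=read_tool_pos()
move_l(p+[0,0,.7],feed=20)
command_gripper(50); dwell(.2)
move_l(p+[0,0,70],feed=150)
goto((560,-43,240),down(-np.pi/2)); dwell(.1)
c=get_calibration("wrist");im=capture("wrist")
u=proj(c,[jw(-22,-97,40),jw(-22,-97,87)]);print(u)
x,y=u[0].astype(int)
cv2.imwrite("pics/park.png",cv2.resize(im[max(0,y-60):y+60,x-80:x+80],(800,600),interpolation=cv2.INTER_CUBIC)[:,:,::-1])
command_gripper(90)
goto((B[0],B[1],150),down(B[2]));clock()
```

```text
[[255.68 113.96]
 [255.86 115.82]]
t 16.19
```

View pics/park.png

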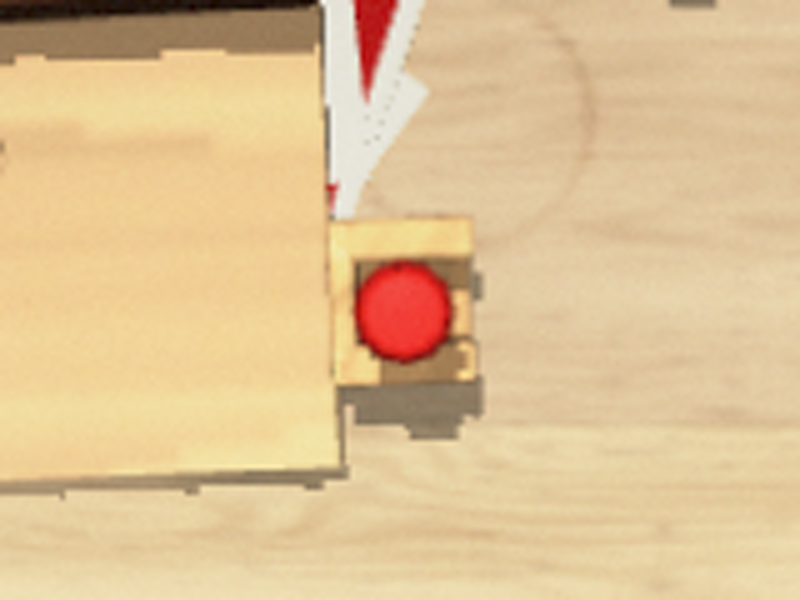

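The knob sits centred and upright over the slot (crop 403,312). Next is gripping the box.

Run:
```python
from h import *
print(move_l((B[0],B[1],51.5),feed=100,force_limit=8)); 
command_gripper(20,40); dwell(.1)
p=read_tool_pos();print("grip",read_grip_width(),read_grip_force(),p,read_wrist_force())
open("gz","w").write(str(p[2]))
move_l(p+[0,0,110],feed=120)
print(read_grip_width(),read_wrist_force())
goto(jw(12,-5,p[2]+110),down(J[2])); dwell(.2)
c=get_calibration("wrist");im=capture("wrist")
cv2.imwrite("pics/carry.png",cv2.resize(im,(800,600),interpolation=cv2.INTER_CUBIC)[:,:,::-1]);clock()
```

```text
False
grip 37.73675211800406 39.99763369560242 [446.67 116.99  51.49] [-0.02  0.78  0.57]
37.42724200810359 [-0.57  0.18 -1.14]
t 20.43
```

View pics/carry.png

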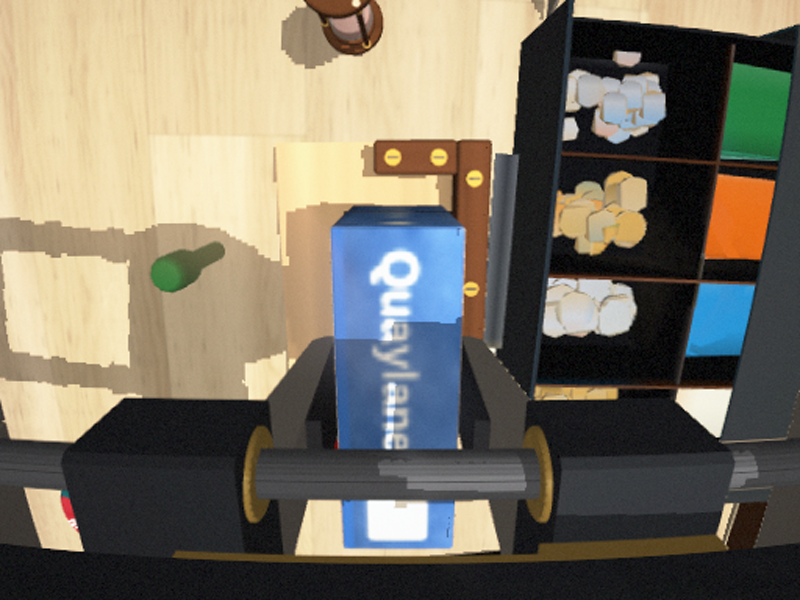

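The box is held square to the jig above the board. Now I'll lower it, touch the stop, then the fence, then push.

Run:
```python
from h import *
gz=float(open("gz").read())
print(move_l(jw(16,-3,gz+26),feed=90,force_limit=8),wj(read_tool_pos())); dwell(.2)
f0=fj();print("f0",f0)
h=move_l(jw(16,14,gz+26),feed=20,force_limit=5); p=wj(read_tool_pos());print("stop",h,p,fj()-f0)
y=min(p[1]-1.0,7); move_l(jw(16,y,gz+26),feed=30); dwell(.2); f0=fj(); print("free",wj(read_tool_pos()),f0)
h=move_l(jw(32,y,gz+24.5),feed=15,force_limit=4); p=wj(read_tool_pos());print("fence",h,p,fj()-f0,"foot z",p[2]-gz);clock()
np.save("f0",f0)
```

```text
False [16.69 -3.1  78.38]
f0 [-0.52 -0.31 -1.09]
stop True [15.56  6.64 76.87] [ 0.89 -0.06  1.18]
free [15.8   5.69 77.25] [ 0.26 -0.38 -2.47]
fence True [23.21  5.72 75.63] [-0.36 -0.12  1.19] foot z 24.144650232482427
t 23.38
```

Contacts match the expected positions (stop 6.6 vs 7, fence 23.2 vs 23). Now the diagonal push, servoed on force.

Run:
```python
from h import *
gz=float(open("gz").read()); f0=np.load("f0.npy"); f0[2]=-1.1
q=wj(read_tool_pos()); y=q[1]
for i in range(50):
    f=fj()-f0; ex=15+f[0]; ez=15-f[2]
    if i%4==0: print(i,q,wj(read_tool_pos()),f)
    if abs(ex)<2 and abs(ez)<2: break
    dz=min(.5,max(-.3,ez*.03)); dx=min(.4,max(-.3,ex*.03))
    if f[2]<2 and -f[0]>4: dx=0
    q=q+[dx,0,-dz]
    move_l(jw(q[0],y,q[2]),feed=10); dwell(.08)
p=wj(read_tool_pos());dwell(.5);print(i,q,p,fj()-f0,"foot z",p[2]-gz,read_grip_width(),read_grip_force());clock()
```

```text
0 [23.21  5.72 75.63] [23.21  5.72 75.63] [-0.36 -0.12 -0.18]
4 [24.77  5.72 73.77] [24.06  5.75 73.68] [-5.55 -0.55  2.7 ]
8 [25.59  5.72 72.68] [24.13  5.75 73.68] [-12.25   0.07  10.39]
12 [25.88  5.72 72.28] [24.18  5.72 73.69] [-13.52  -0.18  12.83]
13 [25.92  5.72 72.21] [24.19  5.76 73.71] [-14.68   0.2   13.55] foot z 22.21979509979952 37.957078108928506 40.00409424304962
t 28.21
```

Run:
```python
from h import *
im=capture("scene")
cv2.imwrite("pics/end.png",cv2.resize(im[140:290,120:320],(800,600),interpolation=cv2.INTER_CUBIC)[:,:,::-1])
print(fj()-np.load("f0.npy"),wj(read_tool_pos()),read_orientation()[:,2])
```

```text
[-14.94   0.22  16.21] [24.17  5.76 73.67] [-0.01 -0.   -1.  ]
```

View pics/end.png

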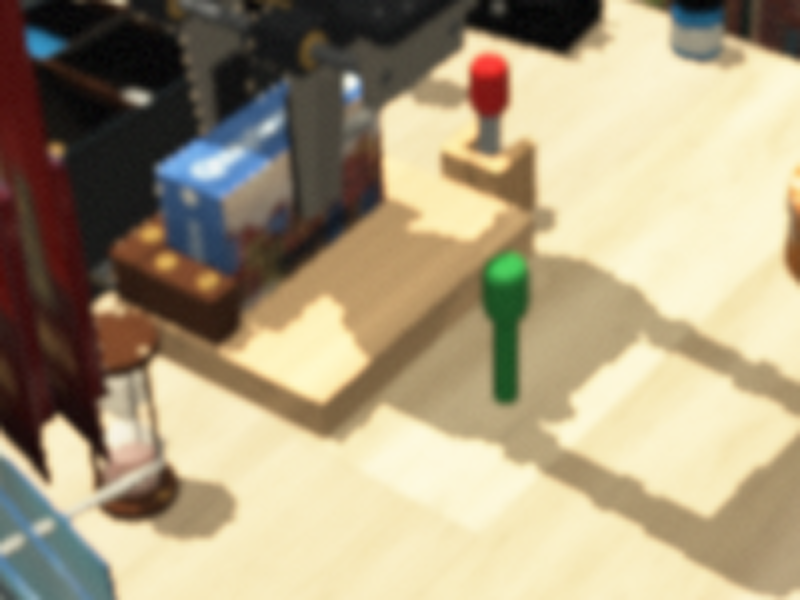

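The box is flat on the fence and board against the stop (crop 165–380, 75–280), and the pin stands upright in the slot (490,105). Handing in.

```bash
python3 -c "
from workcell import *
print(finish_job())"
```

```text
the job is handed in; nothing more can be done
None
```

I handed the job in at about 28 s with the pin upright and released in the slot, and the box still pressed about 15 N each way (wrist reading) against the fence and board, its end about 1 mm from the end stop; the verdict was not reported back.

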